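# Read the shade of a crown with the shade meter

## Robot

A 7-joint arm with a two-finger parallel gripper is mounted at the origin on the work surface. World frame = base frame: x ahead of the robot, y to its left, z up, the work surface at z = 0. Lengths are in m, angles in rad, forces in N, time in s.
With the tool pointing down it reaches from about 0.425 to 0.925 m from the base axis. Payload 6.8 kg.
Tool frame: the origin (TCP) lies at the very end of the fingers, on their centre line; the grasp point (between the pads) lies 19 mm behind it; z points along the fingers, y is the line along which they close (so a half turn about z gives the same grasp; the last joint's range is limited). The gripper opens to 85 mm and grips with 20 to 120 N. Pads are 22 mm wide; open, the fingers measure 114 mm over their backs; the gripper's body (76 mm by 85 mm) begins 54 mm behind the grasp point. The pads swing forward as they close: fully open they stand 13 mm farther back than shut.
Start: joints at [-1.288, 0.477, 0.022, 1.555, -0.011, 1.109, -0.083], TCP at [0.257, 0.624, 0.231] pointing down, gripper open.
Joint ranges: [-2.96, 2.96], [-0.34, 2.1], [-1.41, 1.46], [0.24, 2.44], [-1.37, 4.51], [0.17, 1.92], [-2.96, 2.96]. Speed limits (rad/s): [2.39, 2.39, 3.14, 3.14, 3.14, 3.14, 3.14].

## Interface

Orientations are given as a unit quaternion [w, x, y, z].
In Python, from station import bot gives the robot as it stands. The module is installed in compiled form; this text tells all that it offers.
- The arm moves only by the shell command python3 -m jog 'ROWS' [OPENING] [FORCE]. ROWS is JSON, a list of rows, each a list of 4 numbers: the shift along the tool's x, y, z in cm, then the turn about the tool's z in rad. In form: [[x, y, z, spin], ...]. A call has 1 to 20 rows; each row is the pose to reach, as a shift and turn from the pose commanded when the call began, along the tool's axes at that moment; what a row does not reach only later rows make up. A row lasts 1/12 s, in which the tool goes at most 41.7 mm and 7.16 degrees, less where a joint would pass 70% of its speed; a pose out of reach is approached as far as the arm can. A call with a gripper value outside its range is refused whole. OPENING is the closure, from -1 (fully open) to 1 (shut), set as the call begins (- or left out, the last holds). The fingers move at their own pace and stop on an object; FORCE is the grip in N (left out, the last holds). Time passes only in rows, so rows that repeat a pose let the fingers close. It gives the time, the measured TCP pose, the force, the opening and the grip force at its end, in the units of the state.
- bot.get_obs(): the state, without advancing time (a new reading comes with each control period).
- bot.read_camera(name): name is "scene" or "top"; returns a dict with "pixels" (480x640x3 uint8, red, green, blue), "depth" (480x640 float32, m along the optical axis (not along the pixel's ray), 0 where there is no reading), "fovy" (degrees; the focal length in pixels is half the picture's height over the tangent of half this angle, whatever the lens; pixels are square), "cx", "cy" (the principal point, pixels), "pose" (4x4, takes a point from camera to world coordinates). Camera axes: x right, y down, z forward; pixel columns grow to the right and rows downward; lengths in m; the calibration is good to about 2 mm. A picture is of the moment at which its call begins.
- bot.hand_in(): hands the job in; it is judged then, once.
The state is a dict: "t": time; "q": joint angles; "joint_vel": joint speeds; "joint_torque": joint torques, N m; "eef_pos": TCP position; "tool_rot": TCP orientation; "contact_force": force on the tool from outside, world axes, zero at the start; "torque": the same for the moment, N m; "gripper_width": opening from 0.0 (shut) to 1.0 (fully open); "grasp_force": force on a finger pad.
Only numpy, scipy, OpenCV 4.12 (cv2) and the standard library are available. Lean on these libraries where they do the work, as an engineer would, in place of code of your own. Each camera call takes 0.05 s, during which the arm holds its last target. There are 200 camera calls.

## Task

Take the pen-shaped shade meter out of its charging stand and measure the ceramic crown on the model clamped in the tilted holder: set the meter's nose on the pencil dot in the middle of the crown's front face, with the meter square to that face, and press gently so that the sprung nose goes part of the way in without bottoming. Finish while still holding the meter there steadily for the reading, and leave the model, its holder and the other things on the bench as they stand.

Things in the scene. Friction and masses are not known exactly. Their poses are not given: they have to be found in the camera images.
- meter: White pen-shaped shade meter, round, 160 mm long, 150 g, standing upright, nose down, in the stand. Origin on its axis at the shoulder that rests on the stand's top; z runs along the pen from nose to butt. Body: 26 mm diameter, from the origin to 106 mm along +z, plain from 30 to 80 mm. Neck below the origin: 13 mm diameter to 28 mm down, narrowing to 9.6 mm at 43 mm; then the sprung nose.
- nose (a joint): How far the meter's sprung nose is pushed in, in m: 0 fully out, 0.005 bottomed. The nose is a grey rod, 6 mm in diameter with a flat end, sticking 11.5 mm out of the neck and sliding along the meter's axis; its spring takes about 1 N to begin to move, 2.25 N half way and 3.5 N at the bottom.
- nose_tip (a point): Centre of the flat end of the meter's nose: 54.5 mm below the meter's origin on its axis when the nose is out.
- stand: White charging stand, fixed to the bench: a block 52 x 52 mm, 75 mm tall, on a foot 98 x 78 x 12 mm. Origin at the centre of the block's underside, z up. In its top is an upright round well, 15.8 mm wide and 66 mm deep, in which the meter's neck and nose hang; the meter's shoulder rests on the top. The meter must rise 55 mm to come out.
- crown: White ceramic crown, 9 mm wide, 11 mm tall: of the model's two middle front teeth the one on the robot's right (-y), all other teeth are stone. Origin: the marked spot, a 2.6 mm pencil dot in the middle of its flat front face. z: straight out of it; it looks up and towards the robot, 20 to 42 degrees from straight up, 115 to 140 mm above the bench; x: to the biting edge; y: along the row.
- holder: Fixed aluminium model holder: round base 104 mm in diameter, column, ball joint 72 mm above the bench. Origin at the centre of the base's underside, z up. Its head clamps the stone model with the crown; were the head level, the front teeth would face the holder's -x. The joint is locked stiff and stays put under a light push.
- tilt (a joint): Tilt of the holder's head and model, in rad, about the holder's y axis through the ball joint. 0 is level, teeth up; it is locked between 0.85 and 1.20, so the model leans back to the holder's +x and its front teeth look up. The crown's z axis is pi/2 minus this value from vertical.
- bowl: Bystander: blue mixing bowl, 116 mm across, 60 mm tall, standing open upwards. Origin at the centre of its underside.
- spare: Bystander: loose stone model of a row of teeth, about 64 x 67 mm and 29 mm tall, all stone, lying flat on the bench with teeth up. Origin under the middle of its base.
- dropper: Bystander: small amber glass bottle with black cap, 38 mm in diameter, 78 mm tall, upright. Origin at the centre of its underside.

How it is judged:
By the outcome, as a careful person would: the job done as asked, in the order asked, and still so for the second after the job is handed in, while the arm keeps its last pose, push and grip.
It also fails if it takes over 42 s, if anything falls off the work surface, if the arm or the gripper's body presses on something with over 40 N, if the wrist force passes 120 N, or if a joint passes its speed limit or range.

## Working session

There is one attempt and no reset: what is moved stays moved. The work goes in short steps, Python scripts to look and compute and a shell command to move; the robot and the scene stay as the last step left them, time stands still between calls to the robot, and variables do not carry over. Pictures are saved under pics/ and viewed, at most 10 in all, crops included, and the job is handed in when it is done.

```bash
mkdir -p pics; ls
cat > h.py <<'E'
import numpy as np, cv2
from station import bot
from scipy.spatial.transform import Rotation as R
def cam(n):
    c=bot.read_camera(n); c['f']=240/np.tan(np.radians(c['fovy'])/2); return c
def pts(c):
    v,u=np.mgrid[:480,:640]; d=c['depth']
    p=np.stack([(u-c['cx'])/c['f']*d,(v-c['cy'])/c['f']*d,d],-1)
    T=c['pose']; w=p@T[:3,:3].T+T[:3,3]; w[d==0]=np.nan; return w
def ray(c,u,v):
    T=c['pose']; d=T[:3,:3]@np.array([(u-c['cx'])/c['f'],(v-c['cy'])/c['f'],1]); return T[:3,3],d
def proj(c,P):
    T=c['pose']; p=(np.asarray(P)-T[:3,3])@T[:3,:3]; return p[...,:2]/p[...,2:]*c['f']+[c['cx'],c['cy']]
E
python3 - <<'E'
from h import *
o=bot.get_obs(); print({k:np.round(v,3) for k,v in o.items()})
for n in('scene','top'):
    c=cam(n); print(n,c['f'],c['cx'],c['cy'],c['pose'].round(3).tolist())
    cv2.imwrite(f'pics/{n}0.png',c['pixels'][...,::-1])
E
```

```text
pics
{'t': np.float64(0.0), 'q': array([-1.288,  0.478,  0.022,  1.556, -0.011,  1.109, -0.083]), 'joint_vel': array([ 0.002,  0.001,  0.   , -0.001, -0.002,  0.   , -0.002]), 'joint_torque': array([ 0.0000e+00, -5.9646e+01,  1.6080e+00, -2.8121e+01,  1.2000e-02,
        9.0000e-03, -0.0000e+00]), 'eef_pos': array([0.257, 0.624, 0.23 ]), 'tool_rot': array([-0.   ,  0.194,  0.981, -0.001]), 'contact_force': array([-0.016, -0.213,  0.543]), 'torque': array([-0.038,  0.07 , -0.024]), 'grasp_force': np.float64(0.0), 'gripper_width': np.float64(1.002)}
scene 454.8906791686139 324.0376425803874 233.14076673494813 [[-0.715, 0.484, -0.505, 0.961], [0.699, 0.513, -0.499, 0.391], [0.018, -0.709, -0.705, 0.617], [0.0, 0.0, 0.0, 1.0]]
top 465.43908601925955 320.60131608359336 238.2618272008559 [[-0.007, -0.999, 0.035, 0.527], [-1.0, 0.006, -0.009, 0.014], [0.009, -0.035, -0.999, 1.054], [0.0, 0.0, 0.0, 1.0]]
```

View pics/scene0.png

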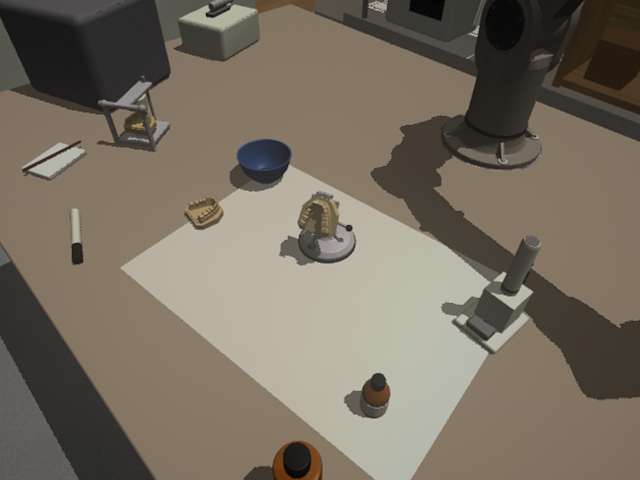

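View pics/top0.png

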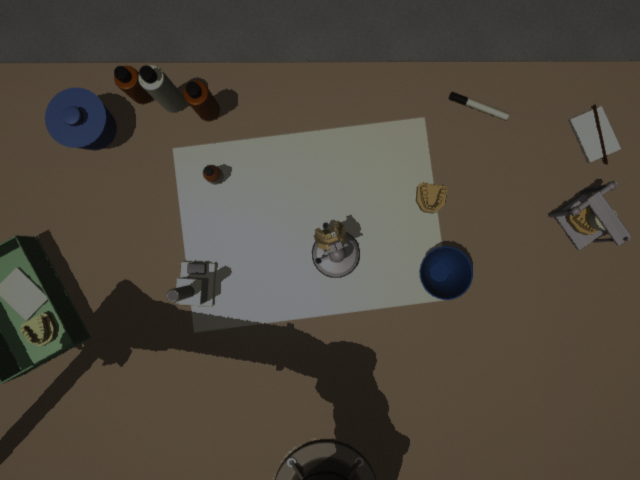

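The scene view shows the meter in its stand at about (515,285), the holder at (325,225), the bowl at (265,160), the spare at (205,212) and the dropper at (375,393). In the top view the stand is at (195,283) and the holder at (335,253), with the crown near (325,240). Next I'll look at enlarged crops.

Run:
```python
from h import *
cs={n:[cam(n) for _ in range(6)] for n in('top','scene')}
A={}
for n in cs:
    c=cs[n][0]; c['pixels']=np.mean([k['pixels'].astype(float) for k in cs[n]],0)
    D=np.stack([k['depth'] for k in cs[n]]); print(n,'noise',np.nanmedian(D.std(0)))
    c['depth']=np.median(D,0); A[n]=c
np.save('m0.npy',A,allow_pickle=True)
def crop(n,u,v,w,h,s):
    i=A[n]['pixels'][v:v+h,u:u+w]; i=np.clip(i*(1.8 if n=='top' else 1.2),0,255).astype(np.uint8)[...,::-1]
    return cv2.resize(i,None,fx=s,fy=s,interpolation=cv2.INTER_CUBIC)
a=np.hstack([crop('top',300,215,60,60,6),crop('scene',290,180,60,60,6)])
cv2.imwrite('pics/c1.png',a)
w=pts(A['top'])
np.set_printoptions(precision=0,suppress=True,linewidth=250)
print('top z mm rows 218-258 cols 308-350'); print(w[218:258:2,310:350:2,2]*1000)
ws=pts(A['scene'])
def cyl(w,m):
    P=w[m]; P=P[~np.isnan(P[:,0])]; return P
np.set_printoptions(precision=4,suppress=True)
# meter: points above stand, in region
for n,W in(('top',w),('scene',ws)):
    m=(W[...,2]>.1)&(W[...,1]>.15)&(W[...,1]<.4)&(W[...,0]>.25)&(W[...,0]<.6)
    P=W[m]; print(n,len(P),P.min(0),P.max(0),P.mean(0))
    m=(W[...,2]>.06)&(W[...,2]<.1)&(W[...,1]>.15)&(W[...,1]<.4)&(W[...,0]>.25)&(W[...,0]<.6)
    P=W[m];print(' stand top',len(P),np.median(P,0),P.min(0),P.max(0))
    bench=W[(abs(W[...,0]-.6)<.05)&(abs(W[...,1]-.1)<.05)]; print(' bench z',np.median(bench[:,2]))
```

```text
top noise 0.0017493163
scene noise 0.0013743155
top z mm rows 218-258 cols 308-350
[[  0.   0.  -0.  -0.   1.   2.   0.  -1.   1.   0.   0.   0.   0.   1.  -0.   0.   2.   0.   1.   1.]
 [  1.   2.   0.   1.   1.   1.   1.   1.  -0.  -0.  -0.   1.   1.   1.   1.   1.  -0.   0.   1.  -1.]
 [  1.   0.   1.   1.   0.   0.  -0.   2.  -1.  -1.  -0.   0.  92.  94.  96.   1.   1.   2.   1.  -1.]
 [ -0.   1.   0.   1.   1.   1.   2.  55.  55.  52.   1.  -1.  97. 102. 104.  88.   1.   1.   1.   0.]
 [ -0.   0.   0.   1.   0.   0.  -0.  54.  54.  71.  -0.  78. 107. 111. 111.  95.  85.  -1.  -1.   1.]
 [  0.   1.  -1.  -0.  92.  -0.   1.  69.  73.  77.  82.  83. 116. 122. 115. 102.  91.  94.   0.   1.]
 [  1.   1.   1.  96.  99. 102.  77.  80.  84.  85.  89.  91.  93. 124. 119. 105.  99. 100.  -2.   1.]
 [  2.  -1.  -0.  99. 106. 108. 114.  88.  90.  93.  94. 130. 130. 126. 119. 108. 103. 108.   4.   0.]
 [ -1.  -0.  -1.  94. 104. 117. 122. 124. 130. 130. 131. 131. 128. 125. 120. 112. 112. 114. 107.   5.]
 [ -2.   1.  83.  85. 101. 109. 119. 126. 128. 129. 126. 127. 126. 126. 119. 115. 117. 116
[... 731 characters left out ...]
.]
 [  1.   3.  13.  18.  17.  20.  19. 116. 116. 117. 115.  88.  88.  90.  90.  88.  86.  81.  23.  21.]
 [ -0.   5.  12.  16.  17.  19.  22.  21.  20.  65.  82.  85.  89.  89.  89.  87.  85.  82.  21.  21.]
 [  1.   5.  13.  17.  17.  19.  20.  21.  58.  64.  81.  85.  87.  90.  88.  88.  85.  81.  21.  20.]]
top 290 [0.4402 0.2702 0.1005] [0.4657 0.2951 0.1835] [0.4544 0.2777 0.1592]
 stand top 487 [0.4585 0.2725 0.0742] [0.4255 0.2557 0.0605] [0.4803 0.3103 0.0999]
 bench z 5.875660165099994e-05
scene 1017 [0.4443 0.2748 0.1003] [0.468  0.3018 0.1829] [0.4624 0.2892 0.1484]
 stand top 1123 [0.4666 0.2919 0.0753] [0.4276 0.2597 0.0601] [0.4827 0.3149 0.0999]
 bench z 0.0009794564012742812
```

View pics/c1.png

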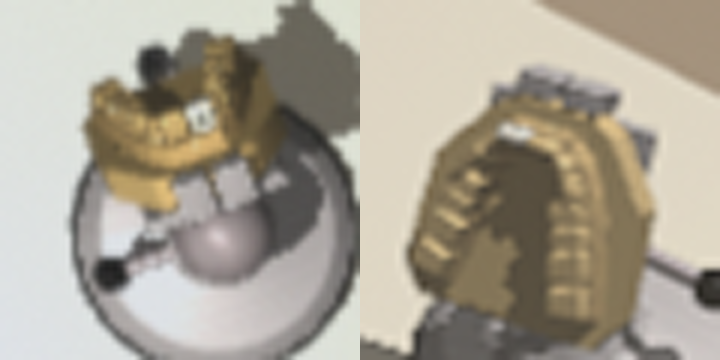

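The left crop (top view) shows the white crown with its dot at about px (334.0,234.8). The teeth row slopes slightly upward to the right. The right crop (scene view) shows only the crown's biting edge, near px (315.8,201.7).

Run:
```python
from h import *
from scipy.optimize import least_squares
A=np.load('m0.npy',allow_pickle=True).item()
F=[cam('top') for _ in range(36)]
c=F[0]; c['depth']=np.mean([k['depth'] for k in F],0); c['pixels']=np.mean([k['pixels'].astype(float) for k in F],0)
np.save('m1.npy',c,allow_pickle=True)
np.set_printoptions(precision=4,suppress=True,linewidth=200)
W=pts(c); px=c['pixels']
for n,w in(('top',W),('scene',pts(A['scene']))):
    m=(w[...,2]>.1)&(w[...,2]<.172)&(w[...,1]>.24)&(w[...,1]<.33)&(w[...,0]>.4)&(w[...,0]<.5)
    P=w[m]; r=least_squares(lambda p:np.hypot(P[:,0]-p[0]-p[2]*(P[:,2]-.13),P[:,1]-p[1]-p[3]*(P[:,2]-.13))-.013,[.455,.285,0,0],loss='soft_l1',f_scale=.001).x
    t=w[(w[...,2]>.176)&(w[...,1]>.24)&(w[...,1]<.33)&(w[...,0]>.4)&(w[...,0]<.5)]
    print(n,'meter axis at z.13',r,'butt',np.median(t,0),t.mean(0),len(t))
    b=w[(w[...,2]>.009)&(w[...,2]<.026)&(np.hypot(w[...,0]-.5,w[...,1]+.02)<.075)]
    h=cv2.convexHull((b[:,:2]*1e4).astype(np.int32))[:,0]/1e4
    q=least_squares(lambda p:np.hypot(h[:,0]-p[0],h[:,1]-p[1])-p[2],[.5,-.02,.052],loss='soft_l1',f_scale=.001).x
    print(n,'base circle',q)
s=px.max(-1)-px.min(-1); sat=s/px.max(-1)
np.set_printoptions(precision=2,suppress=True,linewidth=200)
v0,v1,u0,u1=229,242,326,343
print('sat');print(sat[v0:v1,u0:u1]); print('val');print(px[v0:v1,u0:u1].max(-1).round(0).astype(int));print('z');print((W[v0:v1,u0:u1,2]*1000).round(1))
```

```text
top meter axis at z.13 [ 0.4536  0.2825 -0.0452  0.0409] butt [0.4539 0.2804 0.1807] [0.4537 0.2805 0.1827] 139
top base circle [ 0.5285 -0.0287  0.0504]
scene meter axis at z.13 [ 0.4539  0.2871 -0.     -0.0036] butt [0.4587 0.2877 0.1815] [0.4579 0.2877 0.1806] 225
scene base circle [ 0.5296 -0.021   0.0479]
sat
[[0.3  0.37 0.39 0.4  0.41 0.41 0.41 0.41 0.43 0.42 0.42 0.4  0.36 0.34 0.34 0.34 0.4 ]
 [0.3  0.32 0.33 0.38 0.4  0.4  0.38 0.37 0.4  0.42 0.43 0.42 0.39 0.38 0.35 0.34 0.4 ]
 [0.29 0.3  0.3  0.33 0.37 0.33 0.2  0.16 0.18 0.38 0.42 0.42 0.39 0.39 0.35 0.37 0.41]
 [0.31 0.32 0.34 0.35 0.27 0.12 0.06 0.08 0.1  0.31 0.41 0.43 0.4  0.38 0.36 0.38 0.41]
 [0.36 0.39 0.42 0.4  0.28 0.07 0.02 0.04 0.07 0.18 0.39 0.43 0.42 0.38 0.35 0.4  0.41]
 [0.42 0.41 0.43 0.42 0.38 0.11 0.06 0.06 0.08 0.15 0.37 0.43 0.44 0.39 0.38 0.4  0.41]
 [0.43 0.39 0.43 0.44 0.43 0.24 0.09 0.08 0.08 0.14 0.36 0.43 0.44 0.42 0.4  0.41 0.41]
 [0.44 0.44 0.45 0.45 0.44 0.35 0.15 0.13 0.12 0.27 0.42 0.43 0.43 0.42 0.41 0.41 0.41]
 [0.42 0.44 0.45 0.45 0.45 0.42 0.34 0.36 0.4  0.45 0.46 0.45 0.44 0.43 0.41 0.4
[... 1956 characters left out ...]
.6 128.7 128.6 127.8 127.4 124.1 123.3 120.6 117.4 138.7 112.7 113.7]
 [127.5 129.4 128.4 128.3 153.9 147.8 127.1 153.1 126.6 124.9 125.7 122.7 120.5 117.9 115.  115.7 143.2]
 [126.4 127.2 127.8 127.  127.3 124.7 124.8 125.5 125.8 125.4 124.8 122.8 119.9 143.7 117.7 119.1 120. ]
 [176.2 123.7 126.7 125.6 125.  126.3 125.7 125.4 150.2 124.3 150.3 123.1 120.  119.8 120.7 148.3 121.6]
 [122.9 150.5 125.1 125.3 125.1 124.7 124.3 123.9 123.8 123.5 149.1 122.7 121.4 122.6 124.2 123.2 121.4]
 [147.9 123.2 125.2 124.9 124.4 124.  124.  122.9 122.9 121.9 122.3 123.8 124.6 125.4 123.9 148.5 121. ]
 [119.9 173.9 124.2 123.6 149.3 122.6 122.8 122.1 148.9 124.  125.3 128.4 130.  130.8 130.6 121.9 120.2]]
```

Run:
```python
from h import *
np.set_printoptions(precision=4,suppress=True,linewidth=200)
c=np.load('m1.npy',allow_pickle=True).item(); 
F=[cam('scene') for _ in range(16)]
s=F[0]; D=np.stack([k['depth'] for k in F]); D[D==0]=np.nan; s['depth']=np.nan_to_num(np.nanmean(D,0)); s['pixels']=np.mean([k['pixels'].astype(float) for k in F],0)
np.save('m2.npy',s,allow_pickle=True)
o,d=ray(c,333.1,234.5); print('dot top',o+d*(.129-o[2])/d[2])
# crown plane, top camera; repair single dropouts
W=pts(c); px=c['pixels']; sat=(px.max(-1)-px.min(-1))/px.max(-1)
def fix(W,m):
    P=W[m].copy(); o=c['pose'][:3,3]; b=P[:,2]>.14; P[b]=o+(P[b]-o)*36/35; return P
def plane(P,it=4,th=.001):
    k=np.ones(len(P),bool)
    for _ in range(it):
        q=P[k].mean(0); n=np.linalg.svd(P[k]-q)[2][2]; n*=np.sign(n[2]); r=(P-q)@n; k=abs(r)<th
    return q,n,k.sum(),r[k].std()
def rep(n,t,x): print(t,n,'ang from vert %.1f yaw %.1f'%(np.degrees(np.arccos(n[2])),np.degrees(np.arctan2(n[1],n[0]))),x)
uu=np.zeros(sat.shape,bool); uu[232:237,331:335]=1; m=uu&(sat<.2)
q,n,k,r=plane(fix(W,m)); rep(n,'crown',(q,k,r))
uu[:]=0; uu[234:237,326:331]=1; q,n,k,r=plane(fix(W,uu)); rep(n,'left incisor',(q,k,r))
# scene: model points
Ws=pts(s); p=s['pixels']; st=(p.max(-1)-p.min(-1))/p.max(-1)
m=(Ws[...,2]>.055)&(np.hypot(Ws[...,0]-.54,Ws[...,1]+.02)<.07)&(st>.25)
P=Ws[m]; print('model pts',len(P),P.min(0),P.max(0))
rng=np.random.default_rng(0); left=np.ones(len(P),bool)
for j in range(5):
    best=None; idx=np.where(left)[0]; Q=P[idx]
    for _ in range(3000):
        a=Q[rng.choice(len(Q),3,False)]; nn=np.cross(a[1]-a[0],a[2]-a[0]); l=np.linalg.norm(nn)
        if l<1e-4: continue
        k=abs((Q-a[0])@nn/l)<.001
        if best is None or k.sum()>best.sum(): best=k
    q,n,k,r=plane(Q[best]); rep(n,f'plane{j}',(q,best.sum(),Q[best].min(0),Q[best].max(0))); left[idx[best]]=0
```

```text
dot top [ 0.5672 -0.0196  0.129 ]
crown [-0.2209  0.9746  0.0384] ang from vert 87.8 yaw 102.8 (array([ 0.5691, -0.0185,  0.1238]), np.int64(6), np.float64(0.0004669813255987934))
left incisor [-0.3983 -0.1171  0.9097] ang from vert 24.5 yaw -163.6 (array([ 0.5662, -0.01  ,  0.1295]), np.int64(13), np.float64(0.0002874860663125347))
model pts 1222 [ 0.5398 -0.0418  0.0745] [0.5991 0.0241 0.1312]
plane0 [0.7535 0.3641 0.5474] ang from vert 56.8 yaw 25.8 (array([ 0.5687, -0.002 ,  0.0984]), np.int64(474), array([ 0.5476, -0.0207,  0.0752]), array([0.5909, 0.0241, 0.1288]))
plane1 [0.8232 0.3143 0.4728] ang from vert 61.8 yaw 20.9 (array([ 0.582 , -0.0045,  0.106 ]), np.int64(219), array([ 0.5668, -0.0278,  0.0892]), array([0.5991, 0.022 , 0.1312]))
plane2 [0.7969 0.2279 0.5594] ang from vert 56.0 yaw 16.0 (array([ 0.5716, -0.0213,  0.104 ]), np.int64(183), array([ 0.5544, -0.0418,  0.0761]), array([0.5924, 0.0188, 0.1277]))
plane3 [0.0017 0.9999 0.0142] ang from vert 89.2 yaw 89.9 (array([ 0.5784, -0.0201,  0.1057]), np.int64(75), array([ 0.5488, -0.0215,  0.0747]), array([ 0.5931, -0.0189,  0.1264]))
plane4 [-0.3067  0.8796  0.3636] ang from vert 68.7 yaw 109.2 (array([0.5663, 0.0107, 0.1084]), np.int64(68), array([ 0.54  , -0.0027,  0.0874]), array([0.5769, 0.0217, 0.1247]))
```

Run:
```python
from h import *
o=bot.get_obs(); q=o['tool_rot']; r=R.from_quat([q[1],q[2],q[3],q[0]])
print(r.apply([1,0,0]), r.inv().apply(np.array([.4538,.2848,.231])-o['eef_pos'])*100)
```

```text
[-9.24611846e-01  3.80910663e-01  3.19925922e-05] [-3.11132143e+01 -2.38849696e+01  2.91089355e-02]
```

```bash
python3 -m jog '[[-3.1,-2.4,0,-0.07],[-6.2,-4.8,0,-0.15],[-9.3,-7.2,0,-0.22],[-12.4,-9.6,0,-0.3],[-15.5,-11.9,0,-0.37],[-18.7,-14.3,0,-0.44],[-21.8,-16.7,0,-0.52],[-24.9,-19.1,0,-0.6],[-28,-21.5,0,-0.67],[-30.2,-23.2,0,-0.72],[-31.1,-23.9,0,-0.74],[-31.1,-23.9,0,-0.74],[-31.1,-23.9,0,-0.74]]' -1 30
python3 - <<'E'
from h import *
o=bot.get_obs(); print(o['eef_pos'],o['tool_rot'],o['q'],o['contact_force'])
c=cam('scene'); i=c['pixels'][200:380,420:620]; 
t=cam('top'); j=t['pixels'][200:380,120:320]
a=np.hstack([np.clip(i*1.2,0,255),np.clip(j*1.8,0,255)]).astype(np.uint8)[...,::-1]
cv2.imwrite('pics/c2.png',cv2.resize(a,None,fx=2,fy=2))
E
```

```text
t: 4.38
eef_pos: [0.4538, 0.2845, 0.2315]
tool_rot: [0.0, -0.173, 0.985, 0.0]
contact_force: [-0.5, 1.2, -0.6]
gripper_width: 1.0
grasp_force: 0.0
[0.45381824 0.28453899 0.2314865 ] [ 1.18934465e-04 -1.72628064e-01  9.84987043e-01  2.49583333e-04] [-0.6902881   0.24807339  0.0165688   1.89005952 -0.00520898  1.00305025
  1.24636341] [-0.46184194  1.16285598 -0.63700119]
```

View pics/c2.png

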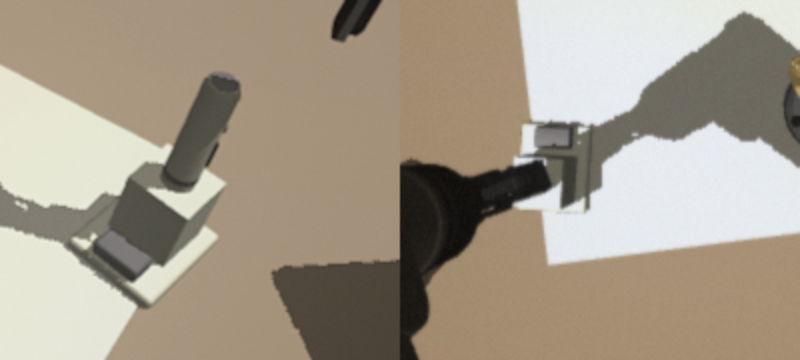

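The scene crop shows the meter upright, with one open finger at about px (592,216). The top crop shows the fingers over the stand near px (192,286). I'll check this by projection.

Run:
```python
from h import *
o=bot.get_obs(); q=o['tool_rot']; r=R.from_quat([q[1],q[2],q[3],q[0]]); y=r.apply([0,1,0])
for n in('scene','top'):
    c=cam(n); e=o['eef_pos']
    print(n,[proj(c,e+k*y+[0,0,.013]).round(1) for k in(-.0425,0,.0425)], 'meter butt',proj(c,[.4538,.2848,.181]).round(1))
    cv2.imwrite(f'pics/{n}3.png',c['pixels'][...,::-1])
```

```text
scene [array([514.7, 195.5]), array([549.5, 205.3]), array([585.7, 215.6])] meter butt [530.9 240.3]
top [array([182.2, 290.2]), array([159. , 298.8]), array([135.8, 307.5])] meter butt [171.3 295.1]
```

View pics/scene3.png

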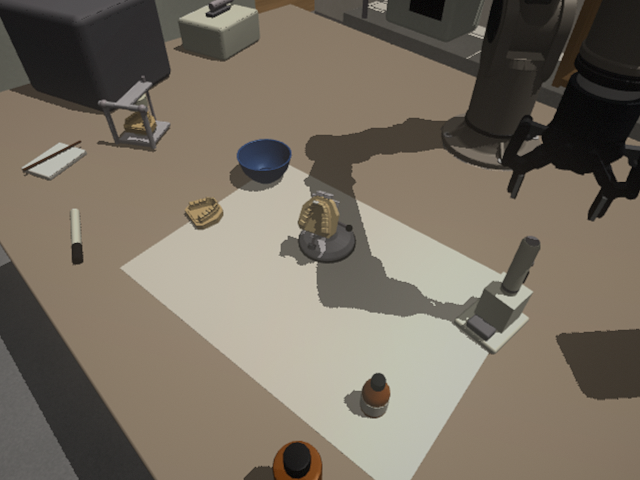

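The scene view shows the gripper open above and behind the meter, with fingertips at about (513,193) and (597,215). That is a few pixels right of the prediction, so I'll compare the fingers and meter within the camera itself.

Run:
```python
from h import *
np.set_printoptions(precision=4,suppress=True)
o=bot.get_obs(); q=o['tool_rot']; r=R.from_quat([q[1],q[2],q[3],q[0]]); e=o['eef_pos']
for n in('scene','top'):
    F=[cam(n) for _ in range(4)]; c=F[0]; D=np.stack([k['depth'] for k in F]); D[D==0]=np.nan; c['depth']=np.nan_to_num(np.nanmean(D,0))
    W=pts(c); L=(W-e)@r.as_matrix()  # tool coords
    for s in(-1,1):
        m=(L[...,1]*s>.02)&(L[...,1]*s<.08)&(abs(L[...,0])<.05)&(L[...,2]<.02)&(L[...,2]>-.045)
        P=L[m]; P=P[~np.isnan(P[:,0])]
        if len(P): print(n,s,len(P),'min',np.percentile(P,3,0),'max',np.percentile(P,97,0))
    m=(abs(W[...,2]-.14)<.03)&(np.hypot(W[...,0]-.455,W[...,1]-.285)<.03); P=L[m]; print(' meter tool xy range',np.percentile(P,[2,98],0)[:,:2])
```

```text
scene -1 203 min [-0.0121 -0.0544 -0.0443] max [-0.0063 -0.0421 -0.0184]
scene 1 312 min [-0.0122  0.044  -0.0439] max [ 0.0072  0.0566 -0.0167]
 meter tool xy range [[-0.0149 -0.0123]
 [-0.0037  0.0134]]
top -1 5 min [-0.0129 -0.0617 -0.0274] max [ 0.0084 -0.0291 -0.0079]
 meter tool xy range [[-0.0165 -0.0213]
 [ 0.0135  0.0022]]
```

```bash
python3 -m jog '[[-0.1,0,1.5,0],[-0.1,0,4,0],[-0.1,0,7,0],[-0.1,0,9.5,0],[-0.1,0,11,0],[-0.1,0,11.5,0],[-0.1,0,11.5,0]]'
python3 -m jog '[[0,0,0,0],[0,0,0,0],[0,0,0,0],[0,0,0,0],[0,0,0,0],[0,0,0,0],[0,0,0,0],[0,0,0,0],[0,0,0,0],[0,0,0,0]]' 1 40
```

```text
t: 5.57
eef_pos: [0.4539, 0.2845, 0.1152]
tool_rot: [-0.001, -0.174, 0.985, -0.001]
contact_force: [-0.1, 0.5, 0.0]
gripper_width: 0.998
grasp_force: 0.0
t: 6.4
eef_pos: [0.455, 0.2853, 0.1172]
tool_rot: [0.001, -0.174, 0.985, 0.0]
contact_force: [-1.3, 0.2, 5.7]
gripper_width: 0.29
grasp_force: 39.1
```

```bash
python3 -m jog '[[0,0,-0.5,0],[0,0,-1.5,0],[0,0,-2.5,0],[0,0,-3.5,0],[0,0,-4.2,0],[0,0,-4.4,0],[0,0,-4.4,0],[0,0,-4.4,0]]'
python3 -m jog '[[0,0,0,0],[0.4,0,0,0],[0.9,0,0.02,0],[1.4,0,0.04,0],[1.85,0,0.1,0],[2.3,0,0.16,0]]' - 20
```

```text
t: 7.07
eef_pos: [0.4544, 0.2849, 0.1603]
tool_rot: [-0.0, -0.174, 0.985, 0.0]
contact_force: [0.8, -0.0, -1.9]
gripper_width: 0.292
grasp_force: 39.4
t: 7.57
eef_pos: [0.4336, 0.2775, 0.1593]
tool_rot: [0.001, -0.174, 0.985, 0.0]
contact_force: [3.0, -0.2, 0.5]
gripper_width: 0.295
grasp_force: 39.8
```

```bash
python3 -m jog '[[0.45,0,0.1,0],[0.9,0,0.2,0],[1.35,0,0.33,0],[1.75,0,0.47,0],[2.2,0,0.65,0],[2.6,0,0.82,0],[3.07,0,1.07,0],[3.55,0,1.34,0],[3.55,0,1.34,0],[3.55,0,1.34,0]]' - 20
python3 - <<'E'
from h import *
c=cam('scene'); print(bot.get_obs()['grasp_force'])
i=np.clip(c['pixels'][130:330,440:640]*1.2,0,255).astype(np.uint8)[...,::-1]
cv2.imwrite('pics/c4.png',cv2.resize(i,None,fx=3,fy=3,interpolation=cv2.INTER_CUBIC))
E
```

```text
t: 8.4
eef_pos: [0.3981, 0.2647, 0.1457]
tool_rot: [-0.001, -0.174, 0.985, -0.0]
contact_force: [-1.5, -0.5, 9.0]
gripper_width: 0.295
grasp_force: 43.1
43.10976745560765
```

View pics/c4.png

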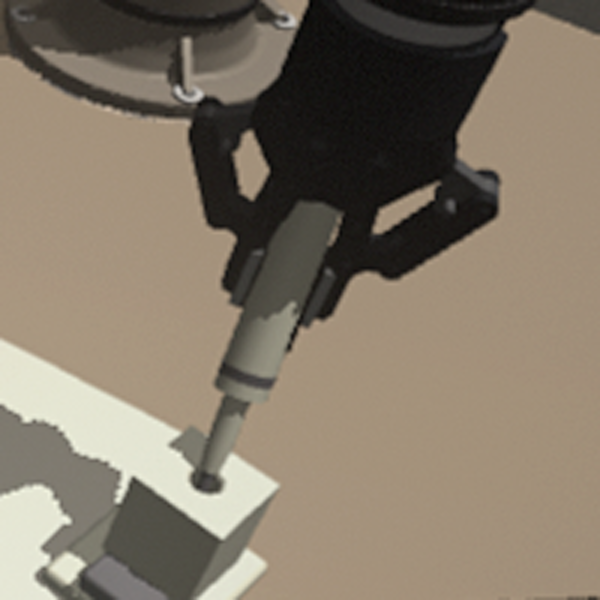

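The pen now leans in the well (nose at crop (205,480)), with its butt between the fingers and the grip intact. I'll fit its axis.

```bash
cat >> h.py <<'E'
from scipy.optimize import least_squares
def axis(n='scene',N=5,th0=.5):
    "fit body cylinder in tool coords; returns axis point at grasp height & angles (deg), plus along-axis range"
    o=bot.get_obs(); q=o['tool_rot']; r=R.from_quat([q[1],q[2],q[3],q[0]]); e=o['eef_pos']
    F=[cam(n) for _ in range(N)]; c=F[0]; D=np.stack([k['depth'] for k in F]); D[D==0]=np.nan
    c['depth']=np.nan_to_num(np.nanmedian(D,0)); px=np.mean([k['pixels'].astype(float) for k in F],0); c['pixels']=px
    L=(pts(c)-e)@r.as_matrix(); P=L.reshape(-1,3); v=px.reshape(-1,3).max(-1)
    p=np.array([0,0,th0,0]); g=np.array([0,0,-.019])
    for th in(.012,.006,.004,.003):
        d=lambda p:np.array([-np.sin(p[2])*np.cos(p[3]),np.sin(p[3]),np.cos(p[2])*np.cos(p[3])])
        def f(p,Q): 
            w=Q-g-[p[0],p[1],0]; return np.linalg.norm(np.cross(w,d(p)),axis=1)-.013
        s=(P-g-[p[0],p[1],0])@d(p); m=(s>-.042)&(s<.052)&(abs(f(p,P))<th)&(v>55)
        Q=P[m]; p=least_squares(f,p,args=(Q,),loss='soft_l1',f_scale=.001).x
    w=P-g-[p[0],p[1],0]; s=w@d(p); rr=np.linalg.norm(np.cross(w,d(p)),axis=1)
    hs=np.histogram(s[(rr<.016)],np.arange(-.06,.13,.005))[0]
    return p[:2]*1000,np.degrees(p[2:]),len(Q),np.std(f(p,Q)),hs,c,d(p),(g+[p[0],p[1],0])
E
python3 - <<'E'
from h import *
np.set_printoptions(precision=2,suppress=True)
for t in(.3,.55): print(*axis(th0=t)[:5])
E
```

```text
[-3.48  1.98] [30.05 -0.  ] 1118 0.0005861323590973938 [ 0  0  0 18 58 60 63 72 70 66 68 65 71 75 79 77 69 70 62 64 65 66 61 46
 27 31 32 30 29 29 26 65 87 81 41  2  0]
[-3.47  2.07] [30.13  0.11] 1117 0.0005628015471010344 [ 0  0  0 19 57 60 62 73 72 66 64 66 71 76 77 80 68 69 62 64 63 66 64 46
 28 30 32 29 30 29 28 62 90 81 42  1  0]
```

Run:
```python
from h import *
np.set_printoptions(precision=4,suppress=True,linewidth=160)
c=np.load('m1.npy',allow_pickle=True).item(); s=np.load('m2.npy',allow_pickle=True).item()
D=c['depth']; W=pts(c)
# undo k dropouts of 36 using expected depth
dz=.925; k=np.round(36*(1-D/dz)).clip(0,5); ok=(abs(36*(1-D/dz)-k)<.35); c['depth']=np.where(k>0,D*36/(36-k),D); W=pts(c)
px=c['pixels']; sat=(px.max(-1)-px.min(-1))/px.max(-1)
def fit(v0,v1,u0,u1,m=None):
    P=W[v0:v1,u0:u1].reshape(-1,3); P=P[(P[:,2]>.122)&(P[:,2]<.134)]
    q=P.mean(0); 
    f=lambda p:p[0]+(P[:,:2]-q[:2])@p[1:]-P[:,2]
    p=least_squares(f,[q[2],0,0],loss='soft_l1',f_scale=.0005).x
    n=np.array([-p[1],-p[2],1]);n/=np.linalg.norm(n)
    print(len(P),q,n,'ang %.1f yaw %.1f rms %.4f'%(np.degrees(np.arccos(n[2])),np.degrees(np.arctan2(-n[1],-n[0])),f(p).std()))
fit(233,237,332,335); fit(233,237,331,336); fit(234,237,326,331)
Ws=pts(s); p=s['pixels']; st=(p.max(-1)-p.min(-1))/p.max(-1)
sub=(slice(196,208),slice(306,326)); m=(st[sub]<.2)&(p[sub].max(-1)>60)
np.set_printoptions(precision=2,suppress=True,linewidth=200); print(st[sub]); print((Ws[sub][...,2]*1000).round(0))
print(p[sub].max(-1).round(0))
np.set_printoptions(precision=4)
yc,xc=np.where(m); print(yc.mean()+196,xc.mean()+306,Ws[sub][m].mean(0),m.sum())
edge=np.array([.5672,-.0196,.129])+[.0044,.0016,.0028]; print('pred edge in scene',proj(s,edge), 'dot',proj(s,[.5672,-.0196,.129]))
```

```text
12 [ 0.5672 -0.0194  0.1288] [-0.5045 -0.1596  0.8485] ang 31.9 yaw 17.6 rms 0.0002
19 [ 0.5673 -0.0196  0.1285] [-0.481  -0.1728  0.8595] ang 30.7 yaw 19.8 rms 0.0008
15 [ 0.5662 -0.0094  0.1293] [-0.4039 -0.0431  0.9138] ang 24.0 yaw 6.1 rms 0.0006
[[0.12 0.12 0.12 0.12 0.12 0.11 0.09 0.17 0.24 0.28 0.34 0.35 0.33 0.27 0.2  0.17 0.22 0.2  0.04 0.05]
 [0.12 0.12 0.12 0.12 0.12 0.15 0.25 0.31 0.36 0.35 0.34 0.34 0.35 0.36 0.35 0.34 0.36 0.31 0.09 0.08]
 [0.12 0.12 0.12 0.12 0.17 0.28 0.36 0.35 0.35 0.35 0.35 0.34 0.34 0.34 0.34 0.35 0.35 0.35 0.33 0.29]
 [0.12 0.12 0.12 0.17 0.28 0.36 0.35 0.35 0.36 0.37 0.38 0.38 0.37 0.35 0.34 0.34 0.34 0.34 0.34 0.35]
 [0.12 0.13 0.17 0.28 0.36 0.34 0.33 0.22 0.16 0.23 0.31 0.32 0.37 0.38 0.37 0.35 0.33 0.35 0.34 0.34]
 [0.15 0.23 0.37 0.35 0.34 0.35 0.26 0.1  0.08 0.08 0.08 0.11 0.2  0.34 0.38 0.35 0.34 0.37 0.36 0.35]
 [0.28 0.35 0.35 0.34 0.34 0.35 0.24 0.1  0.1  0.09 0.07 0.05 0.13 0.3  0.36 0.37 0.37 0.37 0.37 0.37]
 [0.35 0.34 0.34 0.34 0.35 0.34 0.32 0.22 0.15 0.12 0.1  0.15 0.32 0.37 0.36 0.35 0.35 0.36 0.36 0.37]
 [0.34 0.34 0.34 0.35 0.3
[... 2289 characters left out ...]
 167. 178. 178. 166. 148. 142. 149. 151. 155. 158. 143.]
 [106. 107. 111. 121. 128. 117.  91.  72.  83. 104. 119. 124. 144. 167. 170. 171. 163. 146. 136. 143.]
 [108. 108. 113. 136. 131.  90.  72.  64.  66.  69.  67.  76.  98. 119. 146. 169. 172. 149. 123. 141.]
 [107. 107. 106. 119. 113.  76.  73.  70.  69.  69.  66.  66.  67.  76.  93. 112. 141. 150. 142. 147.]
 [105. 102.  97.  80.  78.  81.  78.  75.  73.  74.  73.  72.  71.  68.  63.  66. 116. 168. 179. 160.]
 [103.  93.  81.  74.  70.  66.  67.  67.  67.  69.  72.  73.  73.  73.  71.  74.  94. 147. 169. 147.]]
199.0204081632653 312.3061224489796 [ 0.5168 -0.0816  0.0631] 49
pred edge in scene [313.9747 200.2588] dot [315.2456 199.8931]
```

```bash
python3 -m jog '[[0,0,0,0],[0,0,0,0],[0.3,0,-0.5,0],[0.9,0,-1.5,0],[1.5,0,-2.6,0],[1.5,0,-4.5,0],[1.3,0,-6.5,0],[1.2,0,-8.5,0],[1.1,0,-9.9,0]]' - 80
python3 -m jog '[[0,-1,0,0],[0,-3,0,0],[0,-6,0,0],[0,-9,0,0],[0,-12,0,0],[0,-15,0,0],[0,-18,0,0],[0,-21,0,0],[0,-24,0,0],[0,-27,0,0],[0,-29.5,0,0],[0,-31.3,0,0],[0,-32.2,0,0],[0,-32.4,0,0],[0,-32.4,0,0],[0,-32.4,0,0]]'
python3 - <<'E'
from h import *
np.set_printoptions(precision=4,suppress=True,linewidth=150)
o=bot.get_obs(); q=o['tool_rot']; r=R.from_quat([q[1],q[2],q[3],q[0]])
a=axis('scene',6); print(a[0],a[1],a[2],a[3],a[4])
tip=a[7]-a[6]*0; d=a[6]
P=o['eef_pos']+r.apply(a[7]+d*.1125 if d[2]>0 else a[7]-d*.1125); print('tip world(scene)',P,'pix',proj(a[5],P))
t=cam('top'); print('tip in top px',proj(t,P))
i=np.clip(a[5]['pixels'][130:230,270:400]*1.2,0,255); j=np.clip(t['pixels'][200:300,270:400]*1.8,0,255)
cv2.imwrite('pics/c5.png',cv2.resize(np.hstack([i,j]).astype(np.uint8)[...,::-1],None,fx=3,fy=3,interpolation=cv2.INTER_CUBIC))
E
```

```text
t: 9.7
eef_pos: [0.3872, 0.2603, 0.2455]
tool_rot: [-0.001, -0.174, 0.985, -0.0]
contact_force: [0.6, 0.2, -2.0]
gripper_width: 0.282
grasp_force: 79.0
t: 11.03
eef_pos: [0.4992, -0.0419, 0.2437]
tool_rot: [-0.001, -0.174, 0.985, 0.0]
contact_force: [-0.3, -0.2, -1.7]
gripper_width: 0.285
grasp_force: 79.1
[-3.5074  1.8494] [29.7179  0.092 ] 824 0.0005541916382480851 [ 0  0  2 20 30 38 44 47 52 47 51 54 59 61 66 64 58 58 55 56 54 56 53 41 27 26 25 26 27 23 23 18 13 12  8  0  0]
tip world(scene) [ 0.554  -0.0196  0.1649] pix [321.31  179.138]
tip in top px [333.8533 240.5703]
```

View pics/c5.png

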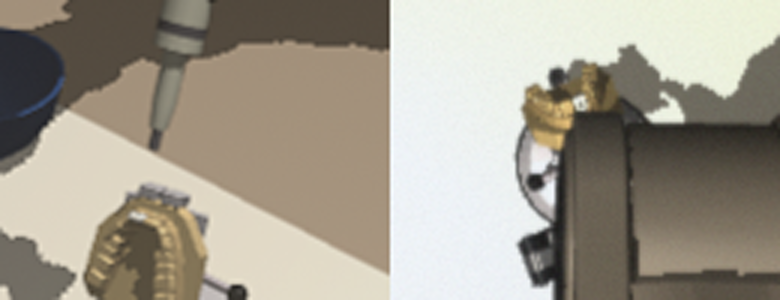

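The scene crop (left) shows the nose tip at px (321.7,179.3), matching the fitted model's prediction. The crown's biting edge is at (315.4,201.8). In the top crop (right) the arm hides the nose, but the crown is still visible at (333,234). I'll approach along the normal and use the scene camera.

```bash
python3 -m jog '[[-0.1,0,0.5,0],[-0.3,-0.1,1.2,0],[-0.6,-0.15,2,0],[-0.8,-0.15,2.6,0],[-0.8,-0.15,2.7,0],[-0.8,-0.15,2.7,0],[-0.8,-0.15,2.7,0]]'
cat > look.py <<'E'
import sys
from h import *
np.set_printoptions(precision=4,suppress=True,linewidth=150)
o=bot.get_obs(); q=o['tool_rot']; r=R.from_quat([q[1],q[2],q[3],q[0]])
a=axis('scene',10); print(o['t'],o['eef_pos'],o['contact_force'],a[0],a[1])
P=o['eef_pos']+r.apply(a[7]+a[6]*.1125); print('tip world(scene)',P,'pix',proj(a[5],P))
dot=np.array([.567,-.0165,.129]); n=-r.apply(a[6]); v=P-dot; print('rel dot: along axis %.4f'%(v@n),'tool',r.inv().apply(v), 'dot px',proj(a[5],dot))
t=cam('top')
i=np.clip(a[5]['pixels'][165:225,285:350]*1.2,0,255); j=np.clip(t['pixels'][210:270,300:365]*1.8,0,255)
cv2.imwrite('pics/%s.png'%sys.argv[1],cv2.resize(np.hstack([i,j]).astype(np.uint8)[...,::-1],None,fx=6,fy=6,interpolation=cv2.INTER_CUBIC))
E
python3 look.py c6
```

```text
t: 11.97
eef_pos: [0.5081, -0.042, 0.2171]
tool_rot: [-0.0, -0.174, 0.985, -0.0]
contact_force: [-0.6, -0.1, -0.6]
gripper_width: 0.282
grasp_force: 79.0
11.9667 [ 0.5081 -0.042   0.2171] [-0.6458 -0.1377 -0.5927] [-3.2718  1.9584] [29.6935  0.0302]
tip world(scene) [ 0.5628 -0.0199  0.1383] pix [317.0916 194.2569]
rel dot: along axis 0.0106 tool [ 0.0051 -0.0018 -0.0093] dot px [316.637  200.7388]
```

View pics/c6.png

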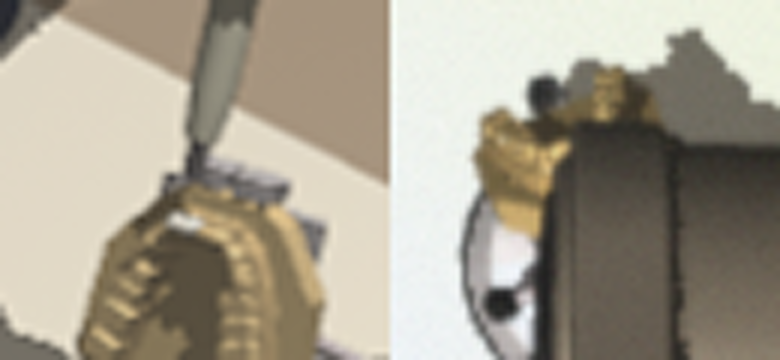

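The scene crop shows the nose end at px (318,194.7), above the crown's biting edge at (315.5,201.7). The arm hides the crown in the top crop. I'll shift +1.8 mm in y and close in along the axis.

```bash
python3 -m jog '[[0,0.1,0,0],[0,0.18,0,0],[-0.1,0.18,0.17,0],[-0.2,0.18,0.35,0],[-0.3,0.18,0.52,0],[-0.35,0.18,0.61,0],[-0.35,0.18,0.61,0],[-0.35,0.18,0.61,0]]'
python3 - <<'E'
from h import *
for _ in range(8): cam('top'); o=bot.get_obs(); print(o['eef_pos'].round(4),o['contact_force'].round(2))
E
python3 -m jog '[[-0.05,0,0.09,0],[-0.1,0,0.17,0],[-0.1,0,0.17,0]]'
python3 -m jog '[[-0.05,0,0.09,0],[-0.05,0,0.09,0],[-0.05,0,0.09,0]]'
```

```text
t: 13.18
eef_pos: [0.5108, -0.039, 0.2111]
tool_rot: [-0.0, -0.174, 0.985, 0.0]
contact_force: [0.0, -0.9, -0.9]
gripper_width: 0.29
grasp_force: 79.0
[ 0.5108 -0.039   0.2111] [ 0.49 -0.17 -2.12]
[ 0.5108 -0.039   0.2112] [-0.15 -0.81 -2.35]
[ 0.5108 -0.039   0.2112] [-0.42 -1.12 -2.15]
[ 0.5109 -0.039   0.2112] [-0.39  1.31 -1.71]
[ 0.5108 -0.039   0.2113] [-0.86  0.05 -0.81]
[ 0.5108 -0.039   0.2113] [ 0.1   0.53 -1.68]
[ 0.5108 -0.039   0.2112] [-0.68 -0.31 -1.94]
[ 0.5108 -0.039   0.2112] [-1.18 -0.71 -2.66]
t: 13.83
eef_pos: [0.5117, -0.0386, 0.2093]
tool_rot: [-0.0, -0.174, 0.985, 0.0]
contact_force: [-0.5, -0.2, -2.1]
gripper_width: 0.281
grasp_force: 79.0
t: 14.08
eef_pos: [0.5122, -0.0385, 0.2086]
tool_rot: [-0.0, -0.174, 0.985, 0.0]
contact_force: [-0.5, 0.1, -0.9]
gripper_width: 0.287
grasp_force: 79.1
```

```bash
cat > f.py <<'E'
from h import *
F=[];E=[]
for _ in range(10): cam('scene'); o=bot.get_obs(); F.append(o['contact_force']); E.append(o['eef_pos'])
F=np.mean(F,0); print('F',F.round(2),'axial %.2f'%(F@[-.47,-.17,.866]),'pos',np.mean(E,0).round(4),o['t'])
E
python3 f.py; python3 -m jog '[[-0.05,0,0.09,0],[-0.05,0,0.09,0],[-0.05,0,0.09,0]]' >/dev/null; python3 f.py;  python3 -m jog '[[-0.05,0,0.09,0],[-0.05,0,0.09,0],[-0.05,0,0.09,0]]' >/dev/null; python3 f.py
```

```text
F [-0.12 -0.28 -1.09] axial -0.84 pos [ 0.5122 -0.0385  0.2086] 14.5833
F [-0.57 -0.33 -0.14] axial 0.20 pos [ 0.5127 -0.0383  0.2077] 15.3333
F [-1.03 -0.37  0.21] axial 0.73 pos [ 0.5132 -0.0382  0.2068] 16.0833
```

Axial force has risen about 2.2 N over the baseline, at the expected 0.5 N/mm, so the nose is about half way in. I'll check where it sits.

```bash
python3 look.py c7
```

```text
16.0833 [ 0.5132 -0.0382  0.2068] [-1.2584 -0.2488  0.2806] [-3.0058  1.9518] [29.6826  0.1116]
tip world(scene) [ 0.5676 -0.016   0.1281] pix [316.5789 201.475 ]
rel dot: along axis -0.0012 tool [-0.0007  0.0003  0.0009] dot px [316.637  200.7388]
```

View pics/c7.png

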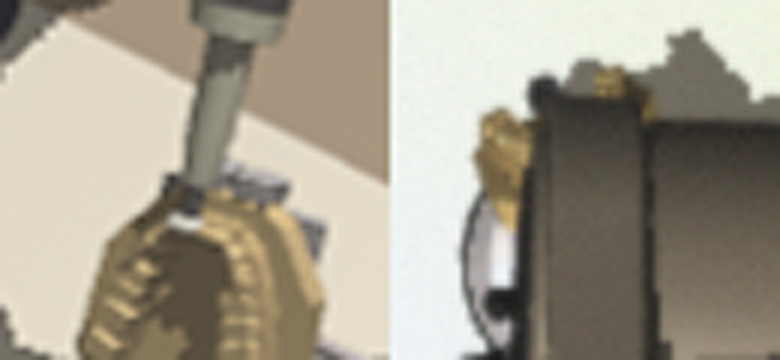

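The nose (dark, px about (316.3,200)) rests on the crown behind its biting edge, centred across its width. The fit puts it within about 0.7 mm of the dot, at about half stroke, so I'll hand in.

```bash
python3 -c "
from station import bot
print(bot.hand_in())"
```

```text
the job is handed in; nothing more can be done
None
```

I handed the job in with the meter held steadily on the crown's dot: I estimate the nose within about 1 mm of it (from the scene camera, as the arm hid the dot from the top camera), the meter 1–2° off square, and the nose pressed about half way in at about 2.2 N.

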